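Stack the lidded seasoning crocks on the trivet

TASK

Stack the seasoning crocks on the round cork trivet, one piece at a time from the bottom up and letting go of each before the next: the wide crock upright in the middle of the trivet, the flat lid fully home in its mouth, the narrow crock upright in the middle of that lid, and last the small knobbed lid fully home in the narrow crock. Do not tip a crock over, and leave the other kitchen things where they stand.

Things in the scene. Friction and masses are not known exactly. Their poses are not given: they have to be found in the camera images.
- trivet: round cork trivet, a flat disc 100 mm across and 10 mm thick, fixed to the table; origin at the centre of its underside, z up
- wide_crock: wide, low terracotta crock, open at the top, loose, standing upright: 60 mm outer diameter (54 mm at the very foot), 50 mm tall, wall 5 mm (mouth 50 mm across), base 6 mm, about 0.25 kg; origin at the centre of its underside, z up along its axis
- narrow_crock: narrow, taller terracotta crock, open at the top, loose, standing upright: 46 mm outer diameter (40 mm at the very foot), 62 mm tall, wall 5 mm (mouth 36 mm across), base 6 mm, about 0.2 kg; origin at the centre of its underside, z up along its axis
- flat_lid: wide flat wooden lid without a knob, for the wide crock: a disc 68 mm across, 12 mm thick, over a plug 44 mm across, 8 mm deep, that enters the mouth; 20 mm high in all, about 0.06 kg; loose, plug down on the table, its disc 8 to 20 mm above it; origin at the centre of the plug's underside, z up; fully home it is 42 mm above the wide crock's origin
- knob_lid: small wooden lid with a knob, for the narrow crock: plug 30 mm across (0 to 8 mm above the origin), disc 52 mm across (8 to 16 mm), upright round knob 18 mm across (16 to 36 mm); about 0.04 kg; loose, plug down on the table; origin at the centre of the plug's underside, z up; fully home it is 54 mm above the narrow crock's origin
- shaker: steel salt shaker, bystander, loose: 36 mm across, 64 mm tall, upright; origin at the centre of its underside
- chile_jar: small amber glass jar with a steel lid, bystander, loose: 38 mm across, 70 mm tall, upright; origin at the centre of its underside
- mortar: small grey stone mortar bowl, bystander, loose: 80 mm across the rim, 50 mm tall; origin at the centre of its underside
- spoon: wooden spoon, bystander, loose, 240 mm long, not over 45 mm wide and 30 mm high, lying flat along its own x axis at the left edge of the work area; origin near its middle
- scoop: white plastic scoop, bystander, loose, about 165 mm long along its own x axis, 60 mm wide, 35 mm tall, at the right edge of the work area; origin under its middle

How it is judged:
On the way, in this order (a step that is already met when the one before it is completed fails the run):
1. the wide crock stands on the middle of the trivet, let go (horizontal distance between wide_crock and trivet below 0.012 m and z of wide_crock in the frame of trivet between 0.007 and 0.013 m and angle between wide_crock's own z axis and vertical below 0.08 rad and contact force between the fingers and wide_crock below 0.3 N and linear speed of wide_crock below 0.02 m/s), for 0.2 s.
2. the flat lid sits fully home in the wide crock, let go (horizontal distance between wide_crock and trivet below 0.012 m and z of wide_crock in the frame of trivet between 0.007 and 0.013 m and angle between each of wide_crock, flat_lid's own z axis and vertical below 0.08 rad and horizontal distance between flat_lid and wide_crock below 0.006 m and z of flat_lid in the frame of wide_crock between 0.039 and 0.045 m and contact force between the fingers and flat_lid below 0.3 N and linear speed of flat_lid below 0.02 m/s), for 0.2 s.
3. the narrow crock stands on the middle of the flat lid, let go (horizontal distance between wide_crock and trivet below 0.012 m and z of wide_crock in the frame of trivet between 0.007 and 0.013 m and angle between each of wide_crock, flat_lid, narrow_crock's own z axis and vertical below 0.08 rad and horizontal distance between flat_lid and wide_crock below 0.006 m and z of flat_lid in the frame of wide_crock between 0.039 and 0.045 m and horizontal distance between narrow_crock and flat_lid below 0.01 m and z of narrow_crock in the frame of flat_lid between 0.017 and 0.023 m and contact force between the fingers and narrow_crock below 0.3 N and linear speed of narrow_crock below 0.02 m/s), for 0.2 s.
4. the knobbed lid sits fully home in the narrow crock, let go (horizontal distance between wide_crock and trivet below 0.012 m and z of wide_crock in the frame of trivet between 0.007 and 0.013 m and angle between each of wide_crock, flat_lid, narrow_crock, knob_lid's own z axis and vertical below 0.08 rad and horizontal distance between flat_lid and wide_crock below 0.006 m and z of flat_lid in the frame of wide_crock between 0.039 and 0.045 m and horizontal distance between narrow_crock and flat_lid below 0.01 m and z of narrow_crock in the frame of flat_lid between 0.017 and 0.023 m and horizontal distance between knob_lid and narrow_crock below 0.006 m and z of knob_lid in the frame of narrow_crock between 0.051 and 0.057 m and contact force between the fingers and knob_lid below 0.3 N and linear speed of knob_lid below 0.02 m/s), for 0.2 s.
At the end, for the whole second after the job is handed in: Released and at rest: wide crock on the trivet (centre within 12 mm), flat lid home in it (6 mm), narrow crock on the flat lid (10 mm), knobbed lid home in it (6 mm), bystanders in place; each within 3 mm of its seated height and upright within 0.08 rad (all of step 4 and contact force between the fingers and wide_crock below 0.3 N and linear speed of each of wide_crock, flat_lid, narrow_crock below 0.02 m/s and contact force between the fingers and flat_lid below 0.3 N and contact force between the fingers and narrow_crock below 0.3 N); the robot touches nothing.
It fails at once if a bystander (shaker, jar, mortar, spoon or scoop) is moved more than 25 mm from its place (distance of any of shaker, chile_jar, mortar, spoon, scoop from where it was at the start of the episode above 0.025 m).
It fails at once if a crock is tipped over (more than 45 degrees) (angle between any of wide_crock, narrow_crock's own z axis and vertical above 0.785 rad).
It also fails if it takes over 128 s, if anything falls off the work surface, if the arm or the gripper's body presses on something with over 40 N, if the wrist force passes 120 N, or if a joint passes its speed limit or range.

ROBOT

A 6-joint arm with a two-finger parallel gripper is mounted at the origin on the work surface. World frame = base frame: x ahead of the robot, y to its left, z up, the work surface at z = 0. Lengths are in m, angles in rad, forces in N, time in s.
With the tool pointing down it reaches from about 0.325 to 0.775 m from the base axis. Payload 5.5 kg.
Tool frame: the origin (TCP) lies on the centre line of the jaws, within the pads' length; the fingertips stand 25 mm ahead of it and the grasp point (between the pads) lies 6 mm ahead of it; z points along the fingers, y is the line along which they close (so a half turn about z gives the same grasp; the last joint's range is limited). The gripper opens to 85 mm and grips with 20 to 120 N. Pads are 22 mm wide; open, the fingers measure 114 mm over their backs; the gripper's body (76 mm by 85 mm) begins 54 mm behind the grasp point. The pads swing forward as they close: fully open they stand 13 mm farther back than shut.
Start: joints at [-1.274, 0.091, 1.231, -0, 1.82, -0.057], TCP at [0.208, -0.563, 0.256] pointing down, gripper open.
Joint ranges: [-2.87, 2.87], [-0.86, 2.18], [0.17, 2.46], [-1.51, 4.65], [0.06, 2.69], [-2.65, 2.65]. Speed limits (rad/s): [2.57, 2.57, 3.01, 3.14, 3.14, 3.14].

INTERFACE

Orientations are given as a unit quaternion [w, x, y, z].
In Python, from plant import bot, snapshot, close_job gives the robot as it stands. The module is installed in compiled form; this text tells all that it offers.
- The arm moves only by the shell command python3 -m jog 'ROWS' [FORCE]. ROWS is a JSON object of lists of equal length, an entry for each row: "claw": the gripper's target within -1 to 1 (fully open at 1, half-way at 0, shut at -1); "xyz": the shift along the tool's x, y, z in mm, a list of three; "rotation": the turn, a rotation vector about the tool's x, y, z in rad, a list of three. A call has 1 to 12 rows; each row is the pose to reach, as a shift and turn from the pose commanded when the call began, along the tool's axes at that moment; what a row does not reach only later rows make up. A row lasts 1/8 s, in which the tool goes at most 62.5 mm and 10.7 degrees, less where a joint would pass 70% of its speed; a pose out of reach is approached as far as the arm can. A call with a gripper value outside its range is refused whole. The fingers move at their own pace and stop on an object; FORCE is the grip in N (left out, the last holds). Time passes only in rows, so rows that repeat a pose let the fingers close. It gives the time, the measured TCP pose, the force, the opening and the grip force at its end, in the units of the state.
- bot.state(): the state, without advancing time (a new reading comes with each control period).
- snapshot(name): name is "scene" or "top" or "wrist"; returns a dict with "frame" (420x560x3 uint8, blue, green, red), "fx", "fy", "cx", "cy" (pixels), "camera_from_world" (4x4, takes a point from world to camera coordinates). Camera axes: x right, y up, looking along -z (the intrinsics and any distortion apply to the point x, -y, -z); pixel columns grow to the right and rows downward; lengths in m; the calibration is good to about 2 mm. A picture is of the moment at which its call begins. There is no depth.
- close_job(): hands the job in; it is judged then, once.
The state is a dict: "time_s": time; "joint_pos": joint angles; "qvel": joint speeds; "tau": joint torques, N m; "eef_pos": TCP position; "ee_rot": TCP orientation; "force": force on the tool from outside, world axes, zero at the start; "moment": the same for the moment, N m; "grip_width": finger opening in m; "grasp_force": force on a finger pad.
Only numpy, scipy, OpenCV 4.12 (cv2) and the standard library are available. Lean on these libraries where they do the work, as an engineer would, in place of code of your own. Each camera call takes 0.05 s, during which the arm holds its last target. There are 200 camera calls.

## Working session

There is one attempt and no reset: what is moved stays moved. The work goes in short steps, Python scripts to look and compute and a shell command to move; the robot and the scene stay as the last step left them, time stands still between calls to the robot, and variables do not carry over. Pictures are saved under pics/ and viewed, at most 14 in all, crops included, and the job is handed in when it is done.

```bash
mkdir -p pics
cat > h.py <<'E'
import numpy as np, cv2
from plant import bot, snapshot
def snap(n,f):
    s=snapshot(n); cv2.imwrite(f'pics/{f}.png',s['frame']); np.savez(f'{f}.npz',**{k:v for k,v in s.items()}); return s
def load(f): return np.load(f'{f}.npz',allow_pickle=True)
def proj(s,P):
    T=np.array(s['camera_from_world']); P=np.atleast_2d(P); c=P@T[:3,:3].T+T[:3,3]
    return np.c_[s['fx']*c[:,0]/-c[:,2]+s['cx'], s['fy']*-c[:,1]/-c[:,2]+s['cy']]
def ray(s,u,v,z):
    T=np.array(s['camera_from_world']); R,t=T[:3,:3],T[:3,3]
    d=R.T@np.array([(u-s['cx'])/s['fx'],-(v-s['cy'])/s['fy'],-1]); o=-R.T@t
    return o+d*(z-o[2])/d[2]
E
python3 - <<'E'
from h import *
for n in('top','scene'):
    s=snap(n,n+'0'); print({k:(v.tolist() if hasattr(v,'tolist') else v) for k,v in s.items() if k!='frame'})
print(bot.state())
E
```

```text
{'fx': 539.9391194012267, 'fy': 539.9391194012267, 'cx': 280.5660713705864, 'cy': 215.74387694077052, 'camera_from_world': [[0.017367428066501614, -0.9998433342367284, 0.0034175173352230326, 0.004716832476065726], [0.9988459420902938, 0.017502979604508456, 0.04472616320139059, -0.5406426557644681], [-0.04477897287911089, 0.0026367949002199915, 0.9989934388676164, -1.3640430896973441], [0.0, 0.0, 0.0, 1.0]]}
{'fx': 505.8051558854571, 'fy': 505.8051558854571, 'cx': 270.96519347851506, 'cy': 202.4268974156046, 'camera_from_world': [[0.8042013692191505, 0.5943319664503731, -0.005447146158844131, -0.4465216712146347], [-0.3168296987191912, 0.4364260964026105, 0.8421111591638516, 0.11679564389987457], [0.5028708579302941, -0.6755011295579099, 0.5392764821596046, -1.560546415681673], [0.0, 0.0, 0.0, 1.0]]}
{'time_s': 0.1, 'joint_pos': array([-1.27368064e+00,  9.18298154e-02,  1.23180702e+00, -2.97031534e-06,
        1.81982382e+00, -5.67153976e-02]), 'qvel': array([-0.00095147, -0.00096552, -0.00235869, -0.00039819,  0.00111957,
        0.00013056]), 'tau': array([ 3.73580857e-03, -4.60214567e+01, -4.19220471e+01,  2.20510390e-05,
        1.05858486e-02,  5.20727056e-06]), 'eef_pos': array([ 0.20781987, -0.56262181,  0.25521276]), 'ee_rot': array([-9.27087122e-04,  9.84390856e-01,  1.75993666e-01, -1.13425953e-04]), 'force': array([0.6540423 , 0.08690594, 0.36060906]), 'moment': array([ 0.01388188,  0.03328584, -0.03037527]), 'grasp_force': 0.0, 'grip_width': 0.08532163375660426}
```

View pics/top0.png

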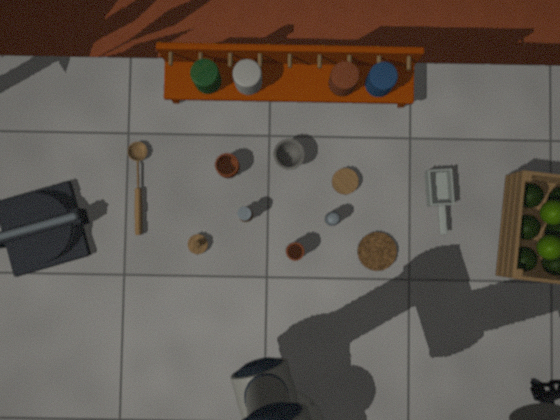

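View pics/scene0.png

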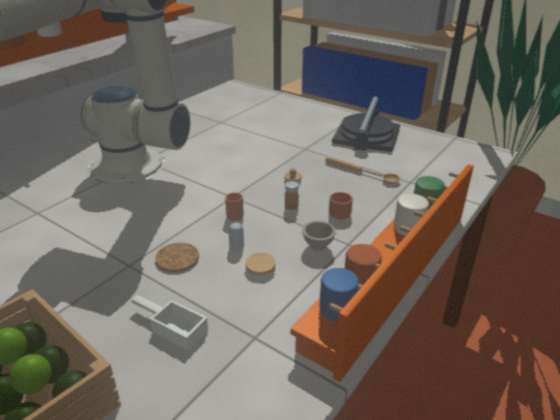

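Top view: wide crock (227,165), mortar (289,153), flat lid (345,181), shaker (332,218), jar (245,214), knob lid (199,243), narrow crock (295,251), trivet (377,251). The scene view matches this layout. I'll refine with model outlines drawn over a zoomed crop.

```bash
cat >> h.py <<'E'
def over(s,im,objs,x0,y0,k):
    a=np.linspace(0,2*np.pi,60)
    for (x,y,z0,circs) in objs:
        for z,d in circs:
            p=(proj(s,np.c_[x+d/2*np.cos(a),y+d/2*np.sin(a),np.full(60,z0+z)])+.5-[x0,y0])*k
            cv2.polylines(im,[p.round().astype(int)],True,(0,255,0),1)
WC=[(0,.054),(.05,.06),(.05,.05)];NC=[(0,.04),(.062,.046),(.062,.036)]
FL=[(.02,.068),(.008,.068)];KL=[(.016,.052),(.008,.052),(.036,.018)];TR=[(.01,.1)]
E
python3 - <<'E'
from h import *
s=load('top0')
E={'wc':(227,165,.05,WC,0),'fl':(345,181,.02,FL,0),'nc':(295,251,.062,NC,0),'kl':(198,244,.016,KL,0),'tr':(377,251,.01,TR,0)}
ob=[]
for n,(u,v,z,c,_) in E.items():
    p=ray(s,u,v,z); print(n,p.round(4),np.hypot(p[0],p[1]).round(3)); ob.append((p[0],p[1],0,c))
for n,u,v,z in(('mortar',289,153,.05),('shaker',332,218,.064),('jar',245,214,.07)): print(n,ray(s,u,v,z).round(3))
x0,y0,k=175,125,3.3
im=cv2.resize(s['frame'][y0:285,x0:415],None,fx=k,fy=k,interpolation=cv2.INTER_CUBIC)
im=cv2.convertScaleAbs(im,alpha=1.5)
over(s,im,ob,x0,y0,k); cv2.imwrite('pics/top0c.png',im)
E
```

```text
wc [0.6628 0.1497 0.05  ] 0.679
fl [ 0.6314 -0.1481  0.02  ] 0.649
nc [ 0.4524 -0.0226  0.062 ] 0.453
kl [0.465  0.2221 0.016 ] 0.515
tr [ 0.455 -0.233  0.01 ] 0.511
mortar [ 0.696 -0.004  0.05 ]
shaker [ 0.535 -0.112  0.064]
jar [0.541 0.101 0.07 ]
```

View pics/top0c.png

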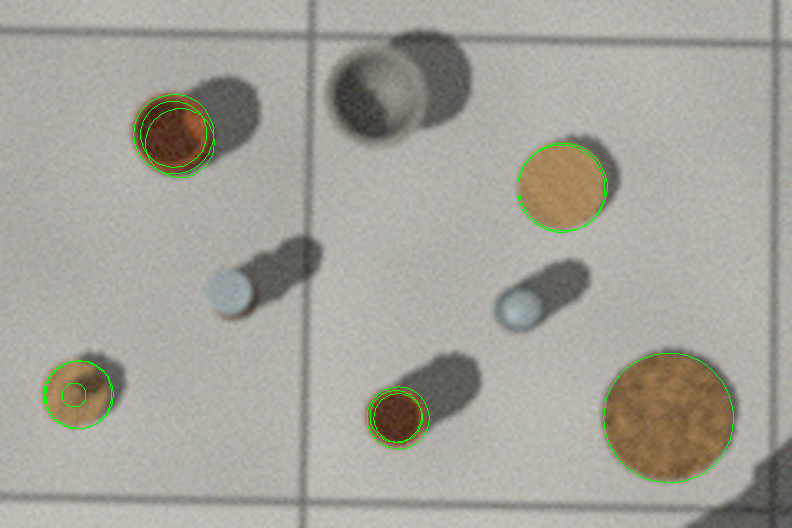

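Outlines fit to about 1 mm, and sizes and reach are consistent. I'll keep the tool yaw fixed, which clears every neighbour, and go above the wide crock first.

```bash
cat >> h.py <<'E'
from scipy.spatial.transform import Rotation as Ro
def to(*P):
    st=bot.state(); q=st['ee_rot']; R=Ro.from_quat([q[1],q[2],q[3],q[0]])
    print('t',st['time_s'],'at',st['eef_pos'].round(4),'yaw',np.arctan2(*R.as_matrix()[[1,0],0]).round(4),'w',round(st['grip_width'],4),'gf',round(st['grasp_force'],1),'F',st['force'].round(1))
    for p in P: print(p,'->',(R.inv().apply(np.array(p)-st['eef_pos'])*1000).round(1))
E
python3 -c "
from h import *
to((.6628,.1497,.2))"
```

```text
t 0.1 at [ 0.2078 -0.5626  0.2552] yaw 0.3538 w 0.0853 gf 0.0 F [0.7 0.1 0.4]
(0.6628, 0.1497, 0.2) -> [ 673.6 -510.4   56.2]
```

```bash
python3 -m jog '{"claw":[1,1,1,1,1,1,1,1,1,1,1,1],"xyz":[[674,-510,56],[674,-510,56],[674,-510,56],[674,-510,56],[674,-510,56],[674,-510,56],[674,-510,56],[674,-510,56],[674,-510,56],[674,-510,56],[674,-510,56],[674,-510,56]],"rotation":[[0,0,0],[0,0,0],[0,0,0],[0,0,0],[0,0,0],[0,0,0],[0,0,0],[0,0,0],[0,0,0],[0,0,0],[0,0,0],[0,0,0]]}' 40
python3 -c "
from h import *
to((.6628,.1497,.2))"
```

```text
time_s: 1.6
eef_pos: [0.6119, 0.0694, 0.206]
ee_rot: [0.0, 0.984, 0.176, -0.0]
force: [0.8, -1.5, 0.8]
grip_width: 0.0856
grasp_force: 0.0
t 1.6 at [0.6119 0.0694 0.206 ] yaw 0.3539 w 0.0856 gf 0.0 F [ 0.8 -1.5  0.8]
(0.6628, 0.1497, 0.2) -> [ 75.6 -57.7   6. ]
```

```bash
python3 -m jog '{"claw":[1,1,1,1],"xyz":[[75,-58,6],[75,-58,6],[75,-58,6],[75,-58,6]],"rotation":[[0,0,0],[0,0,0],[0,0,0],[0,0,0]]}'
python3 - <<'E'
from h import *
s=snap('scene','sc1'); 
w=snap('wrist','w1')
e=bot.state()['eef_pos']
to((.6628,.1497,.2),(.6628,.1497,.045))
a=cv2.convertScaleAbs(s['frame'],alpha=1.3)
# marks along tool axis: 0, 25 mm ahead at finger-lines
for d in (0,12,25):
    y=np.array([np.sin(.354),-np.cos(.354),0])
    for g in(-.0427,.0427):
        p=proj(s,e+y*g-[0,0,d/1000])[0]; print(d,p.round(1)); cv2.circle(a,tuple(p.round().astype(int)),1,(0,255,0),-1)
u,v=proj(s,e-[0,0,.03])[0].astype(int)
c=cv2.resize(a[v-60:v+90,u-65:u+65],None,fx=3,fy=3,interpolation=cv2.INTER_CUBIC)
b=w['frame'].copy(); over(w,b,[(.6628,.1497,0,WC)],0,0,1)
o=np.zeros((450,800,3),np.uint8); o[:,:390]=c; b=cv2.resize(b,(400,300)); o[:300,400:]=b
cv2.imwrite('pics/c1.png',o)
E
```

```text
time_s: 2.1
eef_pos: [0.6612, 0.1472, 0.2002]
ee_rot: [0.0, 0.984, 0.176, -0.001]
force: [0.3, 0.8, 0.7]
grip_width: 0.0853
grasp_force: 0.0
t 2.2 at [0.6612 0.1466 0.2011] yaw 0.3524 w 0.0857 gf 0.0 F [ 0.  -0.1  1. ]
(0.6628, 0.1497, 0.2) -> [ 2.5 -2.3  1.1]
(0.6628, 0.1497, 0.045) -> [  2.5  -2.4 156.1]
0 [344.9 136.7]
0 [339.1 151.8]
12 [344.6 141.1]
12 [338.7 156.4]
25 [344.2 145.8]
25 [338.3 161.3]
```

View pics/c1.png

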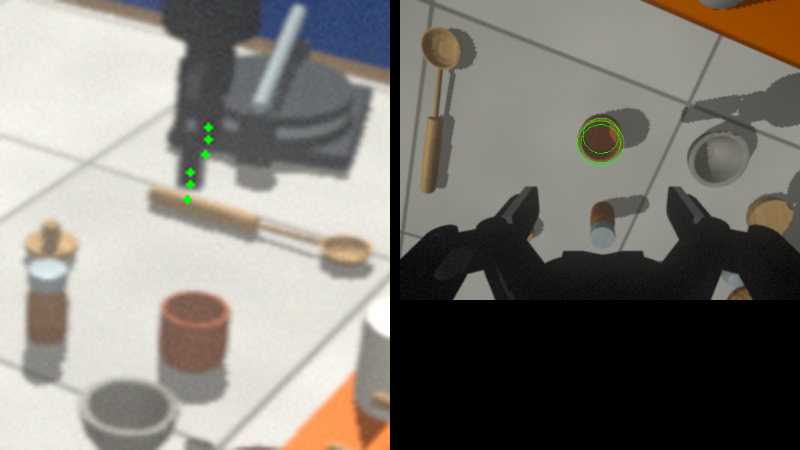

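The tips end near the 12 mm mark when open, so the stated 25 mm is with the jaws shut. The wrist overlay confirms the crock's position (600,140). Descend and grip.

```bash
python3 -m jog '{"claw":[1,1,1,1,1,1,0,0,0,0,0,0],"xyz":[[2.5,-2.5,60],[2.5,-2.5,110],[2.5,-2.5,140],[2.5,-2.5,160],[2.5,-2.5,166],[2.5,-2.5,166],[2.5,-2.5,166],[2.5,-2.5,166],[2.5,-2.5,166],[2.5,-2.5,166],[2.5,-2.5,166],[2.5,-2.5,166]],"rotation":[[0,0,0],[0,0,0],[0,0,0],[0,0,0],[0,0,0],[0,0,0],[0,0,0],[0,0,0],[0,0,0],[0,0,0],[0,0,0],[0,0,0]]}' 30
python3 -c "
from h import *
to((.6628,.1497,.035))"
```

```text
time_s: 3.7
eef_pos: [0.6641, 0.1512, 0.0369]
ee_rot: [0.0, 0.984, 0.176, 0.002]
force: [0.1, -1.2, 6.2]
grip_width: 0.06
grasp_force: 33.3
t 3.7 at [0.6641 0.1512 0.0369] yaw 0.3538 w 0.06 gf 33.3 F [ 0.1 -1.2  6.2]
(0.6628, 0.1497, 0.035) -> [-1.7  1.   1.9]
```

```bash
python3 -m jog '{"claw":[0,0,0,0,0],"xyz":[[0,0,-40],[0,0,-100],[0,0,-120],[0,0,-120],[0,0,-120]],"rotation":[[0,0,0],[0,0,0],[0,0,0],[0,0,0],[0,0,0]]}'
python3 -c "
from h import *
to((.4565,-.2325,.157),(.4565,-.2325,.0475))"
```

```text
time_s: 4.32
eef_pos: [0.6619, 0.151, 0.1511]
ee_rot: [-0.0, 0.984, 0.176, -0.003]
force: [0.4, -0.4, -2.4]
grip_width: 0.06
grasp_force: 33.8
t 4.325 at [0.6619 0.151  0.1511] yaw 0.3538 w 0.06 gf 33.8 F [ 0.4 -0.4 -2.4]
(0.4565, -0.2325, 0.157) -> [-325.6  288.5   -4.5]
(0.4565, -0.2325, 0.0475) -> [-325.   288.6  105. ]
```

```bash
python3 -m jog '{"claw":[0,0,0,0,0,0,0,0,0,0,0,0],"xyz":[[-30,27,-4],[-70,62,-4],[-110,97,-4],[-150,133,-4],[-190,168,-4],[-230,204,-4],[-270,239,-4],[-300,266,-4],[-318,282,-4],[-325,288,-4],[-325,288,-4],[-325,288,-4]],"rotation":[[0,0,0],[0,0,0],[0,0,0],[0,0,0],[0,0,0],[0,0,0],[0,0,0],[0,0,0],[0,0,0],[0,0,0],[0,0,0],[0,0,0]]}'
python3 -c "
from h import *
to((.4565,-.2325,.0475))"
```

```text
time_s: 5.82
eef_pos: [0.4582, -0.2307, 0.1581]
ee_rot: [-0.001, 0.984, 0.177, -0.0]
force: [-0.1, 0.7, -2.1]
grip_width: 0.0596
grasp_force: 33.8
t 5.825 at [ 0.4582 -0.2307  0.1581] yaw 0.3549 w 0.0596 gf 33.8 F [-0.1  0.7 -2.1]
(0.4565, -0.2325, 0.0475) -> [ -2.2   1.2 110.6]
```

```bash
python3 -m jog '{"claw":[0,0,0,0,0,0,0],"xyz":[[-2,1,40],[-2,1,75],[-2,1,92],[-2,1,101],[-2,1,106],[-2,1,108],[-2,1,108]],"rotation":[[0,0,0],[0,0,0],[0,0,0],[0,0,0],[0,0,0],[0,0,0],[0,0,0]]}'
python3 -c "
from h import *
to((.4565,-.2325,.0475))"
```

```text
time_s: 6.7
eef_pos: [0.4568, -0.2335, 0.0515]
ee_rot: [0.0, 0.984, 0.176, 0.0]
force: [-0.4, 0.7, -1.6]
grip_width: 0.0599
grasp_force: 33.8
t 6.7 at [ 0.4568 -0.2335  0.0515] yaw 0.3538 w 0.0599 gf 33.8 F [-0.4  0.7 -1.6]
(0.4565, -0.2325, 0.0475) -> [ 0.1 -1.   4. ]
```

```bash
python3 -m jog '{"claw":[0,0,0,0,0],"xyz":[[0,0,1],[0,0,2],[0,0,3],[0,0,4],[0,0,4]],"rotation":[[0,0,0],[0,0,0],[0,0,0],[0,0,0],[0,0,0]]}'
```

```text
time_s: 7.32
eef_pos: [0.4564, -0.2333, 0.0469]
ee_rot: [0.0, 0.984, 0.176, 0.0]
force: [-1.3, 1.4, 0.5]
grip_width: 0.0596
grasp_force: 34.0
```

Just touching down (the weight has gone off the wrist). Release, then rise.

```bash
python3 -m jog '{"claw":[1,1,1,1,1,1,1,1,1,1],"xyz":[[0,0,0.5],[0,0,0.5],[0,0,0.5],[0,0,0.5],[0,0,-5],[0,0,-30],[0,0,-80],[0,0,-120],[0,0,-135],[0,0,-135]],"rotation":[[0,0,0],[0,0,0],[0,0,0],[0,0,0],[0,0,0],[0,0,0],[0,0,0],[0,0,0],[0,0,0],[0,0,0]]}'
python3 -c "
from h import *
to((.6314,-.1481,.14),(.6314,-.1481,.028))"
```

```text
time_s: 8.57
eef_pos: [0.4567, -0.2335, 0.1823]
ee_rot: [0.001, 0.984, 0.176, 0.001]
force: [0.3, 0.4, -0.1]
grip_width: 0.0853
grasp_force: 0.0
t 8.575 at [ 0.4567 -0.2335  0.1823] yaw 0.3538 w 0.0853 gf 0.0 F [ 0.3  0.4 -0.1]
(0.6314, -0.1481, 0.14) -> [193.4 -19.6  42.5]
(0.6314, -0.1481, 0.028) -> [193.3 -19.7 154.5]
```

```bash
python3 -m jog '{"claw":[1,1,1,1,1,1,1,1,1],"xyz":[[35,-3,0],[80,-8,10],[125,-13,20],[165,-17,35],[187,-19,42],[193,-19.5,42],[193,-19.5,42],[193,-19.5,42],[193,-19.5,42]],"rotation":[[0,0,0],[0,0,0],[0,0,0],[0,0,0],[0,0,0],[0,0,0],[0,0,0],[0,0,0],[0,0,0]]}'
python3 - <<'E'
from h import *
s=snap('top','t2'); w=snap('wrist','w2')
to((.6314,-.1481,.028))
p=ray(s,377,251,.01)
x0,y0,k=320,150,4
im=cv2.resize(s['frame'][y0:290,x0:420],None,fx=k,fy=k,interpolation=cv2.INTER_CUBIC); im=cv2.convertScaleAbs(im,alpha=1.4)
over(s,im,[(.4555,-.233,.01,WC),(.455,-.233,0,TR)],x0,y0,k)
b=w['frame'].copy(); over(w,b,[(.6314,-.1481,0,FL)],0,0,1); b=cv2.resize(b,(400,300))
o=np.zeros((560,800,3),np.uint8); o[:,:400]=im; o[:300,400:]=b; cv2.imwrite('pics/c2.png',o)
E
```

```text
time_s: 9.7
eef_pos: [0.6303, -0.1488, 0.1404]
ee_rot: [0.0, 0.984, 0.176, 0.0]
force: [-0.3, 0.1, 0.5]
grip_width: 0.0855
grasp_force: 0.0
t 9.8 at [ 0.6304 -0.1486  0.1403] yaw 0.3531 w 0.0852 gf 0.0 F [-0.   0.5 -0.5]
(0.6314, -0.1481, 0.028) -> [  1.   -0.2 112.3]
```

View pics/c2.png

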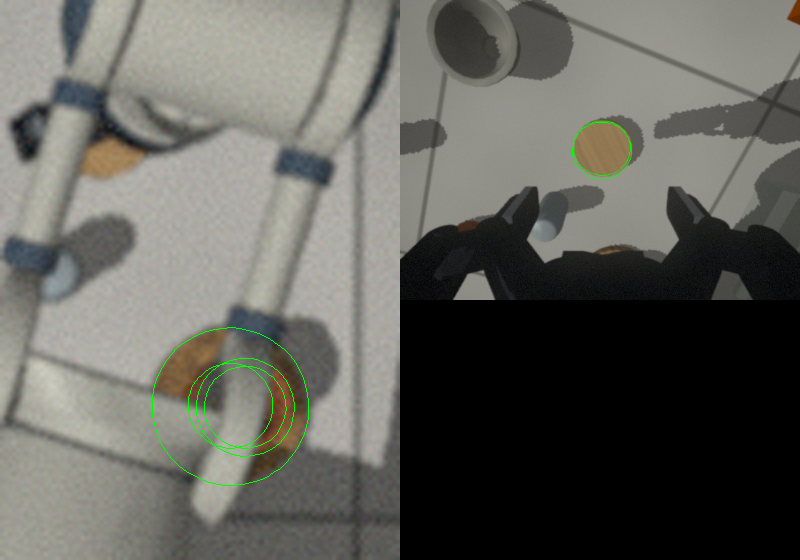

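Wrist view: the lid outline fits (602,149). In the top view the arm covers the crock, so I'll check that later by wrist camera. Descend and grip.

```bash
python3 -m jog '{"claw":[1,1,1,1,1,1,1,0.3,0.3,0.3,0.3,0.3],"xyz":[[1,0,40],[1,0,75],[1,0,95],[1,0,107],[1,0,112],[1,0,113],[1,0,113],[1,0,113],[1,0,113],[1,0,113],[1,0,113],[1,0,113]],"rotation":[[0,0,0],[0,0,0],[0,0,0],[0,0,0],[0,0,0],[0,0,0],[0,0,0],[0,0,0],[0,0,0],[0,0,0],[0,0,0],[0,0,0]]}' 25
python3 -c "
from h import *
to((.6314,-.1481,.028))"
```

```text
time_s: 11.3
eef_pos: [0.6322, -0.1479, 0.0279]
ee_rot: [0.0, 0.984, 0.176, 0.001]
force: [-1.0, 0.3, 5.4]
grip_width: 0.0667
grasp_force: 28.6
t 11.3 at [ 0.6322 -0.1479  0.0279] yaw 0.3538 w 0.0667 gf 28.6 F [-1.   0.3  5.4]
(0.6314, -0.1481, 0.028) -> [-0.8 -0.  -0.1]
```

```bash
python3 -m jog '{"claw":[0.3,0.3,0.3,0.3,0.3,0.3],"xyz":[[0,0,-20],[0,0,-70],[0,0,-130],[0,0,-150],[0,0,-150],[0,0,-150]],"rotation":[[0,0,0],[0,0,0],[0,0,0],[0,0,0],[0,0,0],[0,0,0]]}'
python3 - <<'E'
from h import *
s=snap('scene','s3'); to((.455,-.233,.18))
e=bot.state()['eef_pos']; u,v=proj(s,e)[0].astype(int)
im=cv2.resize(s['frame'][v-70:v+80,u-100:u+100],None,fx=4,fy=4,interpolation=cv2.INTER_CUBIC)
cv2.imwrite('pics/c3.png',cv2.convertScaleAbs(im,alpha=1.5))
E
```

```text
time_s: 12.05
eef_pos: [0.6307, -0.1475, 0.1739]
ee_rot: [-0.001, 0.984, 0.176, -0.002]
force: [-0.7, -0.2, -1.1]
grip_width: 0.0667
grasp_force: 28.5
t 12.1 at [ 0.6306 -0.1475  0.1734] yaw 0.3537 w 0.0664 gf 28.5 F [-0.4  0.8 -0.4]
(0.455, -0.233, 0.18) -> [-194.4   19.4   -5.9]
```

View pics/c3.png

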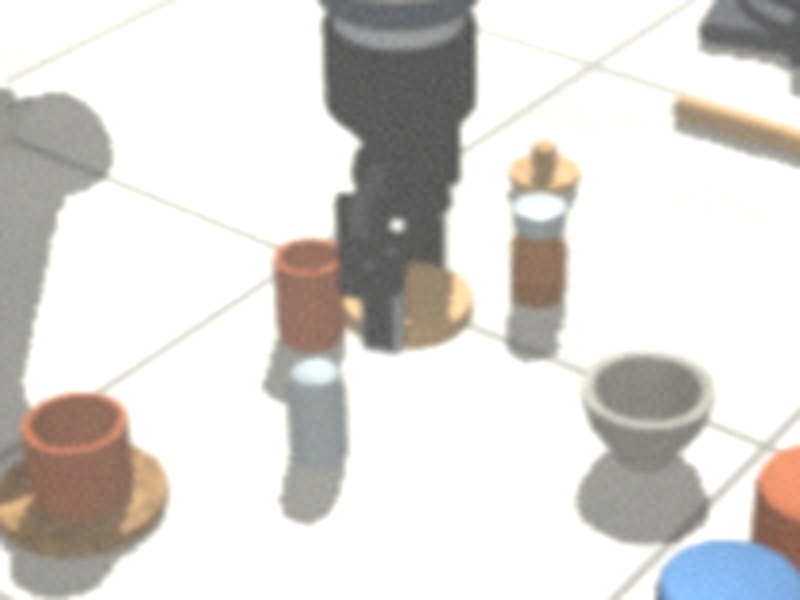

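Lid held level; the crock stands upright on the trivet. I'll pass a little beyond the trivet so the wrist camera can see the crock, and fit it.

```bash
python3 -m jog '{"claw":[0.3,0.3,0.3,0.3,0.3,0.3,0.3,0.3,0.3,0.3,0.3],"xyz":[[-30,3,-6],[-75,8,-6],[-120,12,-6],[-165,16,-6],[-210,19,-6],[-245,19,-6],[-270,19,-6],[-280,19,-6],[-280,19,-6],[-280,19,-6],[-280,19,-6]],"rotation":[[0,0,0],[0,0,0],[0,0,0],[0,0,0],[0,0,0],[0,0,0],[0,0,0],[0,0,0],[0,0,0],[0,0,0],[0,0,0]]}'
python3 - <<'E'
from h import *
w=snap('wrist','w4'); to((.455,-.233,.18))
b=cv2.resize(w['frame'],None,fx=1.4,fy=1.4); over(w,b,[(.4555,-.233,.01,WC),(.455,-.233,0,TR)],0,0,1.4); cv2.imwrite('pics/c4.png',b)
E
```

```text
time_s: 13.48
eef_pos: [0.3761, -0.2623, 0.1824]
ee_rot: [-0.0, 0.984, 0.177, -0.0]
force: [-0.6, 0.3, 0.2]
grip_width: 0.0667
grasp_force: 28.5
t 13.525 at [ 0.376  -0.2623  0.1825] yaw 0.3547 w 0.0672 gf 28.5 F [ 0.3  0.2 -1. ]
(0.455, -0.233, 0.18) -> [84.2 -0.1  2.5]
```

View pics/c4.png

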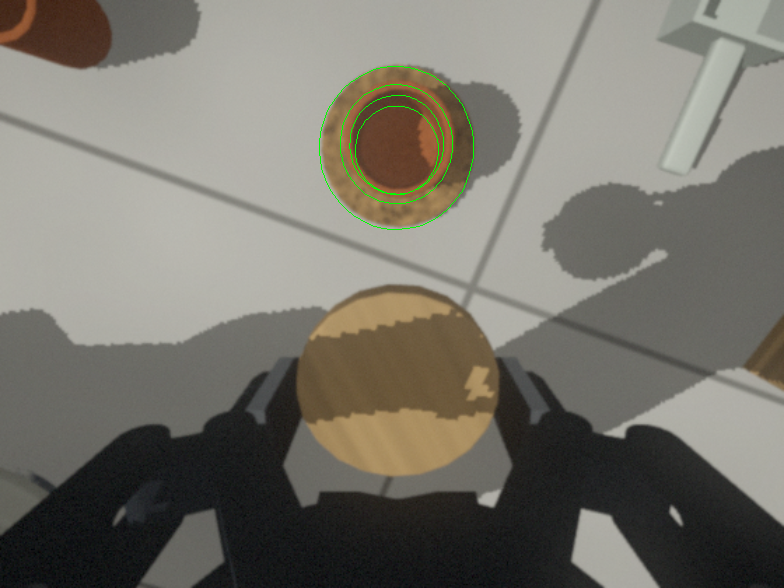

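Run:
```python
from h import *
w=load('w4'); e=np.array([.376,-.2623,.1825])
for z in (.174,.177): 
  q=ray(w,398/1.4,383/1.4,z); d=q-e
  print(d.round(4), 'tool x',np.dot(d[:2],[np.cos(.354),np.sin(.354)]).round(4),'y',np.dot(d[:2],[np.sin(.354),-np.cos(.354)]).round(4),
  'dia',(np.linalg.norm(ray(w,298/1.4,383/1.4,z)-ray(w,498/1.4,383/1.4,z))).round(4))
for u,v in((398,144),(397,144)): print(ray(w,397/1.4,(84+204)/2/1.4,.06).round(4))
```

```text
[ 0.0042 -0.     -0.0085] tool x 0.0039 y 0.0015 dia 0.0659
[ 0.0057  0.0005 -0.0055] tool x 0.0055 y 0.0015 dia 0.0643
[ 0.4564 -0.2336  0.06  ]
[ 0.4564 -0.2336  0.06  ]
```

Run:
```python
from h import *
w=load('w4'); e=np.array([.376,-.2623,.1825]); x0,y0,k=200,190,4
im=cv2.resize(w['frame'][y0:350,x0:370],None,fx=k,fy=k,interpolation=cv2.INTER_CUBIC); im=cv2.convertScaleAbs(im,alpha=1.3)
X=np.array([np.cos(.354),np.sin(.354)])
a=np.linspace(0,2*np.pi,90)
for dx,c in((-.0008,(0,255,0)),(.003,(255,0,255))):
  for z in(.1746,.1626):
    p=(proj(w,np.c_[e[0]+dx*X[0]+.034*np.cos(a),e[1]+dx*X[1]+.034*np.sin(a),np.full(90,z)])+.5-[x0,y0])*k
    cv2.polylines(im,[p.round().astype(int)],True,c,1)
cv2.imwrite('pics/c5.png',im[:600])
```

```text
(no output)
```

View pics/c5.png

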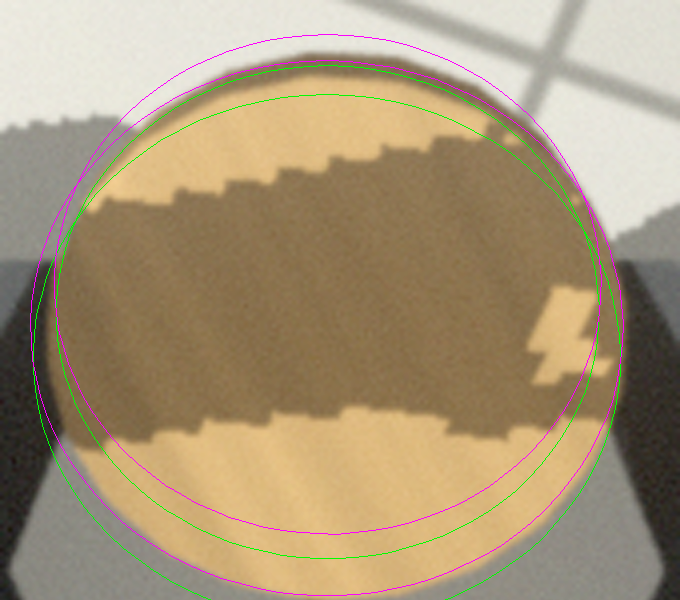

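```bash
cat > fit.py <<'E'
from h import *
from scipy.optimize import least_squares
def lidfit(w,e,free,th=.354):
    f=w['frame']; hsv=cv2.cvtColor(f,cv2.COLOR_BGR2HSV)
    m=((hsv[...,0]>8)&(hsv[...,0]<24)&(hsv[...,1]>75)&(hsv[...,2]>60)).astype(np.uint8)
    m[:190]=0; m=cv2.morphologyEx(m,cv2.MORPH_OPEN,np.ones((3,3)))
    c=max(cv2.findContours(m,cv2.RETR_EXTERNAL,cv2.CHAIN_APPROX_NONE)[0],key=cv2.contourArea)
    h=cv2.convexHull(c)[:,0,:].astype(float); print('hull',h.min(0),h.max(0),len(h))
    B=np.array([[np.cos(th),np.sin(th),0],[np.sin(th),-np.cos(th),0],[0,0,-1]]).T
    a=np.linspace(0,2*np.pi,120)
    def hull(q):
        R=Ro.from_rotvec([q[3],q[4],0]).as_matrix(); P=[]
        for z in(0,.012): P.append((np.c_[.034*np.cos(a),.034*np.sin(a),np.full(120,z)]@R.T+q[:3])@B.T+e)
        return cv2.convexHull(proj(w,np.vstack(P)).astype(np.float32))
    def full(x): q=np.array([0,0,.0079,0,0]); q[free]=x; return q
    r=least_squares(lambda x:[cv2.pointPolygonTest(hull(full(x)),tuple(p),True) for p in h],np.array([0,0,.0079,0,0])[free],diff_step=1e-2,x_scale=np.array([.001,.001,.001,.01,.01])[free],loss='soft_l1')
    print(full(r.x).round(4),'rms px',np.sqrt(np.mean(r.fun**2)).round(2))
E
python3 - <<'E'
from fit import *
w=load('w4'); e=np.array([.376,-.2623,.1825])
for f in([0,1],[0,1,2],[0,1,2,3,4]): lidfit(w,e,f)
E
```

```text
hull [212. 204.] [356. 339.] 47
[0.0008 0.0012 0.0079 0.     0.    ] rms px 1.61
hull [212. 204.] [356. 339.] 47
[-0.0002  0.0012  0.0107  0.      0.    ] rms px 0.6
hull [212. 204.] [356. 339.] 47
[-0.0002  0.0011  0.0094 -0.0058  0.0535] rms px 0.4
```

```bash
python3 -m jog '{"claw":[0.3,0.3,0.3,0.3,0.3,0.3,0.3,0.3],"xyz":[[20,0,2],[50,0,2],[75,0.5,2],[84,0.5,30],[84.5,0.5,60],[84.5,0.5,80],[84.5,0.5,86],[84.5,0.5,86]],"rotation":[[0,0,0],[0,0,0],[0,0,0],[0,0,0],[0,0,0],[0,0,0],[0,0,0],[0,0,0]]}'
python3 - <<'E'
from h import *
to((.4559,-.2326,.095))
E
```

```text
time_s: 14.52
eef_pos: [0.4552, -0.2338, 0.097]
ee_rot: [0.0, 0.984, 0.176, 0.0]
force: [-0.1, -0.0, -0.7]
grip_width: 0.0669
grasp_force: 28.5
t 14.525 at [ 0.4552 -0.2338  0.097 ] yaw 0.3537 w 0.0669 gf 28.5 F [-0.1 -0.  -0.7]
(0.4559, -0.2326, 0.095) -> [ 1.1 -0.9  2. ]
```

```bash
python3 -m jog '{"claw":[0.3,0.3,0.3,0.3,0.3,0.3,0.3,0.3,0.3],"xyz":[[1,-1,0],[1,-1,2],[1,-1,4],[1,-1,6],[1,-1,8],[1,-1,10],[1,-1,12],[1,-1,13],[1,-1,13]],"rotation":[[0,0,0],[0,0,0],[0,0,0],[0,0,0],[0,0,0],[0,0,0],[0,0,0],[0,0,0],[0,0,0]]}'
python3 -c "
from h import *
to((.4559,-.2326,.08))"
```

```text
time_s: 15.65
eef_pos: [0.4555, -0.2325, 0.0836]
ee_rot: [-0.0, 0.984, 0.176, -0.0]
force: [0.3, -0.2, -0.0]
grip_width: 0.0669
grasp_force: 28.5
t 15.65 at [ 0.4555 -0.2325  0.0836] yaw 0.3538 w 0.0669 gf 28.5 F [ 0.3 -0.2 -0. ]
(0.4559, -0.2326, 0.08) -> [0.3 0.2 3.6]
```

The plug has entered the mouth without contact. Continue down.

```bash
python3 -m jog '{"claw":[0.3,0.3,0.3,0.3,0.3],"xyz":[[0,0,1],[0,0,2],[0,0,3],[0,0,3.5],[0,0,3.5]],"rotation":[[0,0,0],[0,0,0],[0,0,0],[0,0,0],[0,0,0]]}'
```

```text
time_s: 16.27
eef_pos: [0.4555, -0.2325, 0.0801]
ee_rot: [-0.0, 0.984, 0.176, -0.0]
force: [-1.0, 0.1, -0.7]
grip_width: 0.0666
grasp_force: 28.5
```

```bash
python3 -m jog '{"claw":[0.3,0.3,0.3],"xyz":[[0,0,0.7],[0,0,1.4],[0,0,1.4]],"rotation":[[0,0,0],[0,0,0],[0,0,0]]}'
```

```text
time_s: 16.65
eef_pos: [0.4556, -0.2326, 0.0799]
ee_rot: [0.0, 0.984, 0.176, 0.0]
force: [-2.3, 1.6, 5.3]
grip_width: 0.0668
grasp_force: 29.1
```

Seated (5 N at the expected height). Release and rise.

```bash
python3 -m jog '{"claw":[1,1,1,1,1,1,1,1,1,1],"xyz":[[0,0,0],[0,0,0],[0,0,0],[0,0,0],[0,0,-5],[0,0,-30],[0,0,-70],[0,0,-90],[0,0,-100],[0,0,-100]],"rotation":[[0,0,0],[0,0,0],[0,0,0],[0,0,0],[0,0,0],[0,0,0],[0,0,0],[0,0,0],[0,0,0],[0,0,0]]}'
python3 -c "
from h import *
to((.4524,-.0226,.2),(.4524,-.0226,.04))"
```

```text
time_s: 17.9
eef_pos: [0.4556, -0.2326, 0.1787]
ee_rot: [0.0, 0.984, 0.176, 0.0]
force: [0.2, 0.5, 0.0]
grip_width: 0.0857
grasp_force: 0.0
t 17.9 at [ 0.4556 -0.2326  0.1787] yaw 0.3538 w 0.0857 gf 0.0 F [0.2 0.5 0. ]
(0.4524, -0.0226, 0.2) -> [  69.7 -198.1  -21.3]
(0.4524, -0.0226, 0.04) -> [  69.7 -198.1  138.7]
```

```bash
python3 -m jog '{"claw":[1,1,1,1,1,1,1,1,1],"xyz":[[12,-34,-10],[26,-75,-21],[42,-120,-21],[56,-160,-21],[66,-187,-21],[69.5,-198,-21],[69.5,-198,-21],[69.5,-198,-21],[69.5,-198,-21]],"rotation":[[0,0,0],[0,0,0],[0,0,0],[0,0,0],[0,0,0],[0,0,0],[0,0,0],[0,0,0],[0,0,0]]}'
python3 - <<'E'
from h import *
w=snap('wrist','w6'); s=snap('top','t6'); to((.4524,-.0226,.04))
b=w['frame'].copy(); over(w,b,[(.4524,-.0226,0,NC)],0,0,1); b=cv2.resize(b,(400,300))
x0,y0,k=330,200,4
im=cv2.resize(s['frame'][y0:300,x0:430],None,fx=k,fy=k,interpolation=cv2.INTER_CUBIC); im=cv2.convertScaleAbs(im,alpha=1.4)
over(s,im,[(.4562,-.2335,.052,[(.02,.068)]),(.455,-.233,0,TR)],x0,y0,k)
o=np.zeros((400,800,3),np.uint8); o[:,:400]=im; o[:300,400:]=b; cv2.imwrite('pics/c6.png',o)
E
```

```text
time_s: 19.02
eef_pos: [0.4522, -0.0236, 0.1996]
ee_rot: [0.0, 0.985, 0.175, -0.0]
force: [0.4, 0.8, -0.6]
grip_width: 0.0856
grasp_force: 0.0
t 19.125 at [ 0.4522 -0.0234  0.1997] yaw 0.3526 w 0.0851 gf 0.0 F [-0.8 -0.3 -0.7]
(0.4524, -0.0226, 0.04) -> [  0.5  -0.7 159.7]
```

View pics/c6.png

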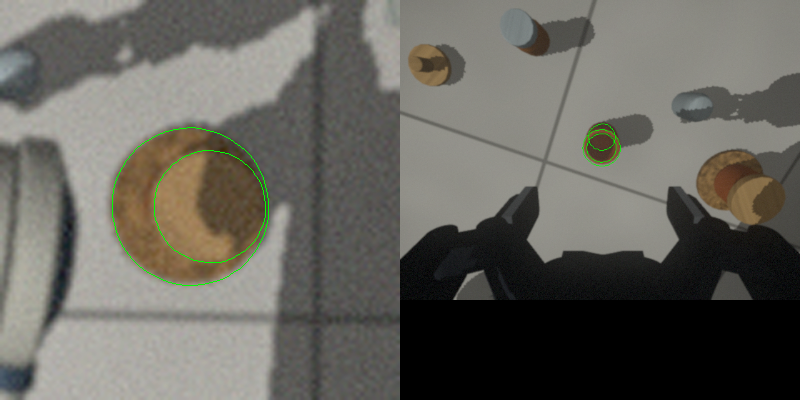

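The seated lid fits its outline at (210,206) in the left crop; the narrow crock fits at (602,147) on the right. Grasp the narrow crock.

```bash
python3 -m jog '{"claw":[1,1,1,1,1,1,-0.3,-0.3,-0.3,-0.3,-0.3,-0.3],"xyz":[[0.5,-0.7,50],[0.5,-0.7,100],[0.5,-0.7,135],[0.5,-0.7,155],[0.5,-0.7,160],[0.5,-0.7,160],[0.5,-0.7,160],[0.5,-0.7,160],[0.5,-0.7,160],[0.5,-0.7,160],[0.5,-0.7,160],[0.5,-0.7,160]],"rotation":[[0,0,0],[0,0,0],[0,0,0],[0,0,0],[0,0,0],[0,0,0],[0,0,0],[0,0,0],[0,0,0],[0,0,0],[0,0,0],[0,0,0]]}' 30
python3 -c "
from h import *
to((.4524,-.0226,.04))"
```

```text
time_s: 20.62
eef_pos: [0.453, -0.022, 0.0409]
ee_rot: [0.0, 0.984, 0.176, 0.001]
force: [-0.7, -0.8, 5.2]
grip_width: 0.0456
grasp_force: 31.1
t 20.625 at [ 0.453  -0.022   0.0409] yaw 0.3538 w 0.0456 gf 31.1 F [-0.7 -0.8  5.2]
(0.4524, -0.0226, 0.04) -> [-0.8  0.3  0.9]
```

```bash
python3 -m jog '{"claw":[-0.3,-0.3,-0.3,-0.3,-0.3,-0.3],"xyz":[[0,0,-25],[0,0,-75],[0,0,-130],[0,0,-160],[0,0,-160],[0,0,-160]],"rotation":[[0,0,0],[0,0,0],[0,0,0],[0,0,0],[0,0,0],[0,0,0]]}'
python3 -c "
from h import *
to((.4568,-.2333,.2),(.4568,-.2333,.113))"
```

```text
time_s: 21.38
eef_pos: [0.4517, -0.0218, 0.1974]
ee_rot: [-0.001, 0.984, 0.176, -0.002]
force: [-0.1, 0.2, -2.5]
grip_width: 0.0455
grasp_force: 31.5
t 21.375 at [ 0.4517 -0.0218  0.1974] yaw 0.3538 w 0.0455 gf 31.5 F [-0.1  0.2 -2.5]
(0.4568, -0.2333, 0.2) -> [-68.5 200.2  -2.7]
(0.4568, -0.2333, 0.113) -> [-68.3 200.3  84.3]
```

```bash
python3 -m jog '{"claw":[-0.3,-0.3,-0.3,-0.3,-0.3,-0.3,-0.3,-0.3,-0.3,-0.3,-0.3,-0.3],"xyz":[[-10,28,-3],[-24,70,-3],[-38,112,-3],[-52,152,-3],[-62,183,-3],[-68.5,200,-3],[-68.5,200,10],[-68.5,200,40],[-68.5,200,65],[-68.5,200,74],[-68.5,200,76],[-68.5,200,76]],"rotation":[[0,0,0],[0,0,0],[0,0,0],[0,0,0],[0,0,0],[0,0,0],[0,0,0],[0,0,0],[0,0,0],[0,0,0],[0,0,0],[0,0,0]]}'
python3 -c "
from h import *
to((.4568,-.2333,.113))"
```

```text
time_s: 22.88
eef_pos: [0.4578, -0.2331, 0.1247]
ee_rot: [0.0, 0.984, 0.176, 0.001]
force: [-0.7, 0.0, -2.2]
grip_width: 0.0457
grasp_force: 31.6
t 22.875 at [ 0.4578 -0.2331  0.1247] yaw 0.3542 w 0.0457 gf 31.6 F [-0.7  0.  -2.2]
(0.4568, -0.2333, 0.113) -> [-1.  -0.2 11.7]
```

```bash
python3 -m jog '{"claw":[-0.3,-0.3,-0.3,-0.3,-0.3,-0.3,-0.3],"xyz":[[-1,0,2],[-1,0,4],[-1,0,6],[-1,0,7.5],[-1,0,8.5],[-1,0,9],[-1,0,9]],"rotation":[[0,0,0],[0,0,0],[0,0,0],[0,0,0],[0,0,0],[0,0,0],[0,0,0]]}'
```

```text
time_s: 23.75
eef_pos: [0.4565, -0.2336, 0.1148]
ee_rot: [-0.0, 0.984, 0.176, -0.0]
force: [0.1, 0.8, -1.1]
grip_width: 0.0458
grasp_force: 31.6
```

```bash
python3 -m jog '{"claw":[-0.3,-0.3,-0.3,-0.3],"xyz":[[0,0,0.7],[0,0,1.4],[0,0,2],[0,0,2]],"rotation":[[0,0,0],[0,0,0],[0,0,0],[0,0,0]]}'
```

```text
time_s: 24.25
eef_pos: [0.4565, -0.2336, 0.113]
ee_rot: [0.0, 0.984, 0.176, 0.0]
force: [-0.8, 0.5, -1.1]
grip_width: 0.0456
grasp_force: 31.7
```

```bash
python3 -m jog '{"claw":[-0.3,-0.3,-0.3],"xyz":[[0,0,0.5],[0,0,1],[0,0,1]],"rotation":[[0,0,0],[0,0,0],[0,0,0]]}'
```

```text
time_s: 24.62
eef_pos: [0.4566, -0.2336, 0.1129]
ee_rot: [0.0, 0.984, 0.176, 0.0]
force: [-2.6, 1.7, 6.3]
grip_width: 0.0454
grasp_force: 32.2
```

Contact at the expected height. Release, rise and work out the knob lid.

```bash
python3 -m jog '{"claw":[1,1,1,1,1,1,1,1,1,1,1],"xyz":[[0,0,-0.5],[0,0,-0.5],[0,0,-0.5],[0,0,-0.5],[0,0,-0.5],[0,0,-10],[0,0,-40],[0,0,-75],[0,0,-95],[0,0,-100],[0,0,-100]],"rotation":[[0,0,0],[0,0,0],[0,0,0],[0,0,0],[0,0,0],[0,0,0],[0,0,0],[0,0,0],[0,0,0],[0,0,0],[0,0,0]]}'
python3 -c "
from h import *
to((.465,.2221,.2))"
```

```text
time_s: 26.0
eef_pos: [0.4563, -0.2335, 0.2111]
ee_rot: [-0.0, 0.984, 0.176, -0.0]
force: [0.5, -0.2, 0.1]
grip_width: 0.0855
grasp_force: 0.0
t 26.0 at [ 0.4563 -0.2335  0.2111] yaw 0.3538 w 0.0855 gf 0.0 F [ 0.5 -0.2  0.1]
(0.465, 0.2221, 0.2) -> [ 166.  -424.4   11.3]
```

```bash
python3 -m jog '{"claw":[1,1,1,1,1,1,1,1,1,1,1,1],"xyz":[[12,-30,0],[30,-75,4],[50,-128,11],[70,-180,11],[90,-230,11],[110,-282,11],[130,-333,11],[147,-377,11],[160,-410,11],[166,-424,11],[166,-424,11],[166,-424,11]],"rotation":[[0,0,0],[0,0,0],[0,0,0],[0,0,0],[0,0,0],[0,0,0],[0,0,0],[0,0,0],[0,0,0],[0,0,0],[0,0,0],[0,0,0]]}'
python3 - <<'E'
from h import *
w=snap('wrist','w7'); s=snap('top','t7'); to((.465,.2221,.045))
b=w['frame'].copy(); over(w,b,[(.465,.2221,0,KL)],0,0,1); b=b[100:300,200:360]; b=cv2.resize(b,None,fx=2.5,fy=2.5)
x0,y0,k=330,200,4
im=cv2.resize(s['frame'][y0:300,x0:430],None,fx=k,fy=k,interpolation=cv2.INTER_CUBIC); im=cv2.convertScaleAbs(im,alpha=1.4)
over(s,im,[(.4562,-.2335,.052,[(.02,.068)]),(.4562,-.2335,.072,[(.062,.046),(.062,.036)])],x0,y0,k)
o=np.zeros((500,800,3),np.uint8); o[:400,:400]=im; o[:,400:]=b; cv2.imwrite('pics/c7.png',o)
E
```

```text
time_s: 27.5
eef_pos: [0.4653, 0.2206, 0.2003]
ee_rot: [0.0, 0.984, 0.175, -0.0]
force: [-0.6, 0.4, 0.3]
grip_width: 0.0855
grasp_force: 0.0
t 27.6 at [0.4655 0.2205 0.2008] yaw 0.3522 w 0.0852 gf 0.0 F [ 0.1  0.1 -0. ]
(0.465, 0.2221, 0.045) -> [ 1.000e-01 -1.700e+00  1.558e+02]
```

View pics/c7.png

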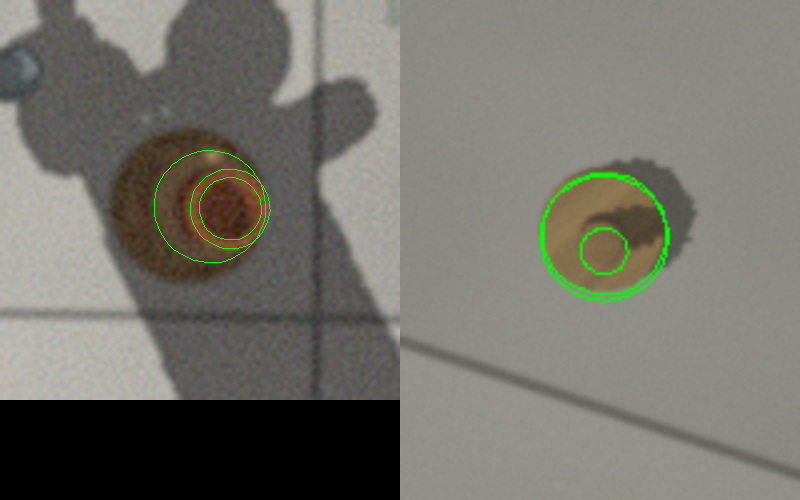

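Narrow crock fits its outline (230,209), within about 1 mm. The knob lid fits to about 0.5 mm. Descend on the knob.

```bash
python3 -m jog '{"claw":[1,1,1,0,0,0,-1,-1,-1,-1,-1,-1],"xyz":[[0.5,-1.5,50],[0.5,-1.5,100],[0.5,-1.5,135],[0.5,-1.5,150],[0.5,-1.5,155],[0.5,-1.5,155],[0.5,-1.5,155],[0.5,-1.5,155],[0.5,-1.5,155],[0.5,-1.5,155],[0.5,-1.5,155],[0.5,-1.5,155]],"rotation":[[0,0,0],[0,0,0],[0,0,0],[0,0,0],[0,0,0],[0,0,0],[0,0,0],[0,0,0],[0,0,0],[0,0,0],[0,0,0],[0,0,0]]}' 25
python3 -c "
from h import *
to((.465,.2221,.045))"
```

```text
time_s: 29.1
eef_pos: [0.4661, 0.2237, 0.0473]
ee_rot: [-0.0, 0.984, 0.176, 0.001]
force: [0.5, 0.4, 4.6]
grip_width: 0.0169
grasp_force: 24.6
t 29.1 at [0.4661 0.2237 0.0473] yaw 0.354 w 0.0169 gf 24.6 F [0.5 0.4 4.6]
(0.465, 0.2221, 0.045) -> [-1.5  1.1  2.3]
```

```bash
python3 -m jog '{"claw":[-1,-1,-1,-1,-1,-1,-1],"xyz":[[0,0,-25],[0,0,-75],[0,0,-130],[0,0,-170],[0,0,-180],[0,0,-180],[0,0,-180]],"rotation":[[0,0,0],[0,0,0],[0,0,0],[0,0,0],[0,0,0],[0,0,0],[0,0,0]]}'
python3 -c "
from h import *
to((.4567,-.2335,.225))"
```

```text
time_s: 29.98
eef_pos: [0.4646, 0.223, 0.2233]
ee_rot: [0.0, 0.984, 0.176, -0.002]
force: [0.5, -0.4, -1.0]
grip_width: 0.0172
grasp_force: 24.6
t 29.975 at [0.4646 0.223  0.2233] yaw 0.3538 w 0.0172 gf 24.6 F [ 0.5 -0.4 -1. ]
(0.4567, -0.2335, 0.225) -> [-165.6  425.5   -1. ]
```

```bash
python3 -m jog '{"claw":[-1,-1,-1,-1,-1,-1,-1,-1,-1,-1,-1,-1],"xyz":[[-15,28,-2],[-42,73,-2],[-72,125,-2],[-102,177,-2],[-132,229,-2],[-162,281,-2],[-192,333,-2],[-218,378,-2],[-237,411,-2],[-245,425,-2],[-245,425,-2],[-245,425,-2]],"rotation":[[0,0,0],[0,0,0],[0,0,0],[0,0,0],[0,0,0],[0,0,0],[0,0,0],[0,0,0],[0,0,0],[0,0,0],[0,0,0],[0,0,0]]}'
python3 - <<'E'
from h import *
w=snap('wrist','w8'); to((.4567,-.2335,.225)); e=bot.state()['eef_pos']; print(e)
b=cv2.resize(w['frame'],None,fx=1.4,fy=1.4); 
over(w,b,[(.4562,-.2335,.072,[(.062,.046),(.062,.036)]),(e[0]-.001,e[1]-.0004,e[2]-.0473,KL[:1]+KL[2:])],0,0,1.4); cv2.imwrite('pics/c8.png',b)
E
```

```text
time_s: 31.48
eef_pos: [0.383, -0.2592, 0.2274]
ee_rot: [-0.001, 0.984, 0.177, -0.0]
force: [0.5, 0.1, -1.1]
grip_width: 0.0168
grasp_force: 24.6
t 31.525 at [ 0.383  -0.2591  0.2277] yaw 0.3555 w 0.0164 gf 24.6 F [-0.3  1.  -0.4]
(0.4567, -0.2335, 0.225) -> [78.   1.6  2.7]
[ 0.38304604 -0.25909218  0.22765053]
```

View pics/c8.png

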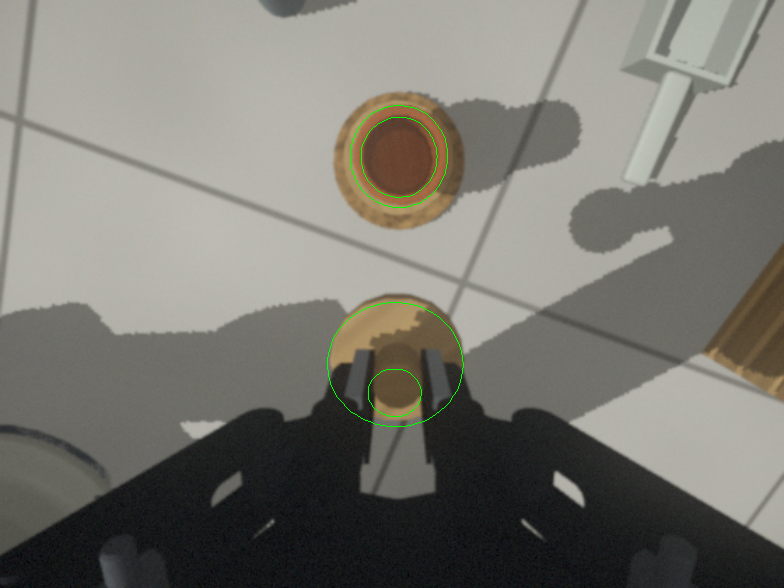

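Crock mouth fits (399,157); the lid is held level and centred, about 1 mm forward of its outline. Move over and lower to just above the mouth.

```bash
python3 -m jog '{"claw":[-1,-1,-1,-1,-1,-1,-1,-1,-1],"xyz":[[15,0.5,0],[45,1,0],[68,1.5,0],[77,1.6,0],[77,1.6,10],[77,1.6,25],[77,1.6,33],[77,1.6,36],[77,1.6,36]],"rotation":[[0,0,0],[0,0,0],[0,0,0],[0,0,0],[0,0,0],[0,0,0],[0,0,0],[0,0,0],[0,0,0]]}'
python3 -c "
from h import *
to((.456,-.2337,.1733))"
```

```text
time_s: 32.65
eef_pos: [0.4552, -0.2353, 0.1917]
ee_rot: [-0.0, 0.984, 0.176, -0.0]
force: [0.3, 0.5, 0.2]
grip_width: 0.0166
grasp_force: 24.6
t 32.65 at [ 0.4552 -0.2353  0.1917] yaw 0.3533 w 0.0166 gf 24.6 F [0.3 0.5 0.2]
(0.456, -0.2337, 0.1733) -> [ 1.3 -1.2 18.4]
```

```bash
python3 -m jog '{"claw":[-1,-1,-1,-1,-1,-1,-1,-1],"xyz":[[1.3,-1.2,0],[1.3,-1.2,3],[1.3,-1.2,6],[1.3,-1.2,9],[1.3,-1.2,12],[1.3,-1.2,14],[1.3,-1.2,15],[1.3,-1.2,15]],"rotation":[[0,0,0],[0,0,0],[0,0,0],[0,0,0],[0,0,0],[0,0,0],[0,0,0],[0,0,0]]}'
python3 -c "
from h import *
to((.456,-.2337,.1733))"
```

```text
time_s: 33.65
eef_pos: [0.4562, -0.2335, 0.1767]
ee_rot: [-0.0, 0.984, 0.176, -0.0]
force: [-0.5, -0.1, -1.1]
grip_width: 0.0168
grasp_force: 24.6
t 33.65 at [ 0.4562 -0.2335  0.1767] yaw 0.3538 w 0.0168 gf 24.6 F [-0.5 -0.1 -1.1]
(0.456, -0.2337, 0.1733) -> [-0.3  0.1  3.4]
```

The plug is in without contact.

```bash
python3 -m jog '{"claw":[-1,-1,-1,-1,-1],"xyz":[[0,0,1],[0,0,2],[0,0,3],[0,0,3.5],[0,0,3.5]],"rotation":[[0,0,0],[0,0,0],[0,0,0],[0,0,0],[0,0,0]]}'
```

```text
time_s: 34.28
eef_pos: [0.4563, -0.2336, 0.1735]
ee_rot: [0.0, 0.984, 0.176, 0.0]
force: [0.1, 0.3, 1.2]
grip_width: 0.0167
grasp_force: 24.8
```

Seated height reached with slight contact. Press half a millimetre, release and rise.

```bash
python3 -m jog '{"claw":[-1,-1,0,0,0,0,0,0,0,0,0],"xyz":[[0,0,0.5],[0,0,0.5],[0,0,0.5],[0,0,0.5],[0,0,0.5],[0,0,-5],[0,0,-30],[0,0,-60],[0,0,-80],[0,0,-80],[0,0,-80]],"rotation":[[0,0,0],[0,0,0],[0,0,0],[0,0,0],[0,0,0],[0,0,0],[0,0,0],[0,0,0],[0,0,0],[0,0,0],[0,0,0]]}'
python3 - <<'E'
from h import *
s=snap('scene','s9'); u,v=proj(s,[.4562,-.2335,.08])[0].astype(int); to((.456,-.233,.25))
x0,y0,k=u-65,v-75,4
im=cv2.resize(s['frame'][y0:y0+150,x0:x0+190],None,fx=k,fy=k,interpolation=cv2.INTER_CUBIC); im=cv2.convertScaleAbs(im,alpha=1.3)
over(s,im,[(.4562,-.2335,.126,KL)],x0,y0,k); cv2.imwrite('pics/c9.png',im)
E
```

```text
time_s: 35.65
eef_pos: [0.4561, -0.2334, 0.2524]
ee_rot: [-0.0, 0.984, 0.176, -0.0]
force: [-0.5, -0.5, -1.4]
grip_width: 0.0428
grasp_force: 0.0
t 35.7 at [ 0.456  -0.2333  0.2519] yaw 0.3538 w 0.0425 gf 0.0 F [-0.7  0.3  0.5]
(0.456, -0.233, 0.25) -> [ 0.2 -0.3  1.9]
```

View pics/c9.png

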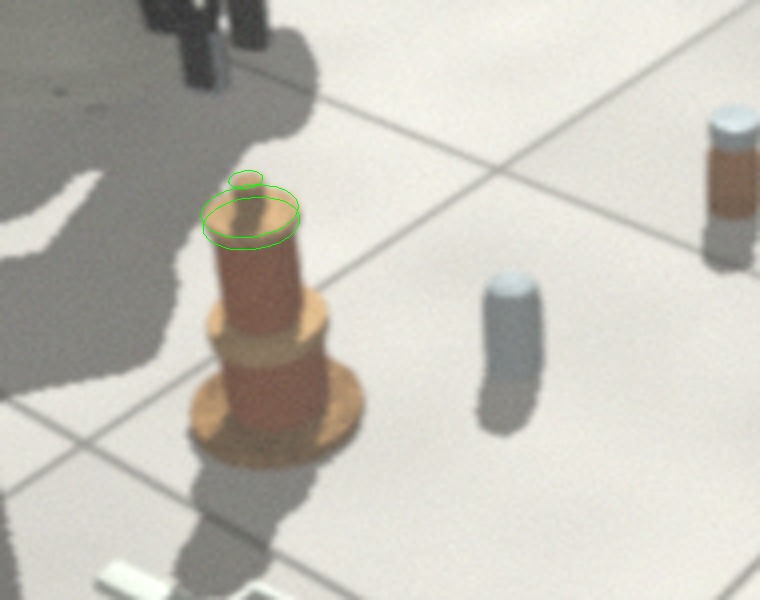

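The full stack is upright: the knob lid sits at its predicted seated outline (250,215), the gripper is clear above, and the shaker and jar are undisturbed. Hand in.

```bash
python3 -c "
from plant import close_job
print(close_job())"
```

```text
the job is handed in; nothing more can be done
None
```

The job is handed in with all four pieces stacked and released on the trivet in about 36 s; the last picture shows the stack upright, the knobbed lid home, and the shaker and jar undisturbed, but the hand-in returned no verdict.

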